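# Hold the sprung tool-box lid just short of its balance point

### The arm

A 6-joint arm with a two-finger parallel gripper is mounted at the origin on the work surface. World frame = base frame: x ahead of the robot, y to its left, z up, the work surface at z = 0. Lengths are in m, angles in rad, forces in N, time in s.
With the tool pointing down it reaches from about 0.25 to 0.85 m from the base axis. Payload 12.5 kg.
Tool frame: the origin (TCP) lies at the very end of the fingers, on their centre line; the grasp point (between the pads) lies behind it (manip.tcp_to_grasp is the z of the grasp point in the tool frame, in m); z points along the fingers, y is the line along which they close (so a half turn about z gives the same grasp; the last joint's range is limited). The gripper opens to 93 mm and grips with 3 to 60 N. Pads are 15 mm wide; open, the fingers measure 128 mm over their backs; the gripper's body (75 mm by 188 mm) begins 65 mm behind the grasp point.
Start: joints at [-1.292, 0.351, 1.652, -0, 1.139, -0.085], TCP at [0.196, -0.514, 0.219] pointing down, gripper open.
Joint ranges: [-2.75, 2.75], [-0.79, 2.1], [0.01, 2.65], [-1.57, 4.71], [0.07, 3.14], [-2.87, 2.87]. Speed limits (rad/s): [2.22, 2.22, 2.79, 3.14, 3.14, 3.14].

### API

Orientations are given as a unit quaternion [x, y, z, w].
In Python, from station import manip, imaging, job gives the robot as it stands.
- The arm moves only by the shell command python3 -m handwheel 'ROWS' [OPENING] [FORCE]. ROWS is JSON, a list of rows, each a list of 6 numbers: the shift along the tool's x, y, z in mm, then the turn, a rotation vector about the tool's x, y, z in rad. A call has 1 to 5 rows; each row is the pose to reach, as a shift and turn from the pose commanded when the call began, along the tool's axes at that moment; what a row does not reach only later rows make up. A row lasts 1/8 s, in which the tool goes at most 62.5 mm and 10.7 degrees, less where a joint would pass 70% of its speed; a pose out of reach is approached as far as the arm can. A call with a gripper value outside its range is refused whole. OPENING is the opening, from 0 (shut) to 1 (fully open), set as the call begins (- or left out, the last holds). The fingers move at their own pace and stop on an object; FORCE is the grip in N (left out, the last holds). Time passes only in rows, so rows that repeat a pose let the fingers close. It gives the time, the measured TCP pose, the force, the opening and the grip force at its end, in the units of the state.
- manip.read_state(): the state, without advancing time (a new reading comes with each control period).
- imaging.capture(name): name is "side" or "top" or "wrist"; returns (picture, depth): 400x640x3 uint8, red, green, blue; 400x640 float32, m along the optical axis (not along the pixel's ray), 0 where there is no reading.
- imaging.camera_params(name): a dict with "vertical_fov" (degrees; the focal length in pixels is half the picture's height over the tangent of half this angle, whatever the lens; pixels are square), "cx", "cy" (the principal point, pixels), "position" and "attitude" of the camera in the world; the wrist camera has in their place "mount" (4x4, takes a point from camera to tool coordinates, whose origin is the TCP and whose axes are the flange's). Camera axes: x right, y down, z forward; pixel columns grow to the right and rows downward; lengths in m; the calibration is good to about 2 mm. A picture is of the moment at which its call begins: read the wrist's pose just before it. camera_params takes no time and is no camera call.
- job.sign_off(): hands the job in; it is judged then, once.
The state is a dict: "t": time; "joint_pos": joint angles; "joint_velocities": joint speeds; "joint_torque": joint torques, N m; "eef_pos": TCP position; "tcp_rot": TCP orientation; "force": force on the tool from outside, world axes, zero at the start; "torque": the same for the moment, N m; "opening": opening from 0.0 (shut) to 1.0 (fully open); "grip_force": force on a finger pad.
Only numpy, scipy, OpenCV 4.12 (cv2) and the standard library are available. Lean on these libraries where they do the work, as an engineer would, in place of code of your own. Each camera call takes 0.05 s, during which the arm holds its last target. There are 200 camera calls.

### The job

One of the two sprung-lid tool boxes is getting a new hinge spring: the box that has the spare spring cartridge (dark cylinder with a plate on each end) lying in front of it, not the one with the screwdriver. Raise that box's lid by its handle bar until it is clearly past its balance point, where the spring takes over, then ease it back and hold it still just below the balance point, the handle 1 to 5 cm of travel short of it, never letting the lid fly open or drop. Finish while still holding it there in the gripper, with the other box kept shut and everything else left where it lies.

Things in the scene. Friction and masses are not known exactly. Their poses are not given: they have to be found in the camera images.
- box_left: grey painted steel tool box on the robot's left (+y), fixed to the bench; 180 mm deep (its x), 200 mm wide (its y), 100 mm high without lid; origin at the centre of its underside; its front faces its own -x, roughly to the robot
- lid_left (a joint): hinge of the left box's sprung lid (180 x 204 x 6 mm, 0.9 kg, hinged at the box's far +x top edge), rad: 0 shut, grows as the front edge rises, stop at 1.65. Balance point 1.05: below it the lid falls shut, above it the spring throws it open. Lifting takes under 3 N at the handle, under 1 N near balance. Past balance: 1.10 or more; just below: 0.80 to 1.01, best 0.9
- handle_left (a point): middle of the left lid's handle: round steel bar, 12 mm diameter, 120 mm long, along the box's y, in the lid's plane, 45 mm before its front edge (to bar centre), on a post at each end (106 mm clear between). It swings 225 mm from the hinge line; 103 mm above the bench when shut. A gripper pointing down and closing across it can stay so all the way: the bar turns between the pads
- hinge_left (a point): middle of the left lid's hinge line, 90 mm behind the box's origin (box +x) and 103 mm above the bench; the hinge line runs along the box's y axis
- box_right: grey painted steel tool box on the robot's right (-y), fixed to the bench; 180 mm deep (its x), 200 mm wide (its y), 100 mm high without lid; origin at the centre of its underside; its front faces its own -x, roughly to the robot
- lid_right (a joint): hinge of the right box's sprung lid (180 x 204 x 6 mm, 0.9 kg, hinged at the box's far +x top edge), rad: 0 shut, grows as the front edge rises, stop at 1.65. Balance point 1.05: below it the lid falls shut, above it the spring throws it open. Lifting takes under 3 N at the handle, under 1 N near balance. Past balance: 1.10 or more; just below: 0.80 to 1.01, best 0.9
- handle_right (a point): middle of the right lid's handle: round steel bar, 12 mm diameter, 120 mm long, along the box's y, in the lid's plane, 45 mm before its front edge (to bar centre), on a post at each end (106 mm clear between). It swings 225 mm from the hinge line; 103 mm above the bench when shut. A gripper pointing down and closing across it can stay so all the way: the bar turns between the pads
- hinge_right (a point): middle of the right lid's hinge line, 90 mm behind the box's origin (box +x) and 103 mm above the bench; the hinge line runs along the box's y axis
- spare: spare spring cartridge: dark steel cylinder, 24 mm diameter, lying along its y axis, a bright rectangular steel plate (34 x 8 x 24 mm) on each end, 136 mm long in all; loose on the bench on the robot's side of one of the boxes, 80 to 250 mm before its front wall; its y above 0: before the left box, below 0: before the right; origin at the middle of its underside
- driver: screwdriver with a black square handle (26 x 90 mm) and a thin steel blade, 198 mm long, lying along its y axis in front of the other box; origin on its underside, near the collar between handle and blade
- tape: grey tape measure 70 x 35 x 62 mm, standing on the bench between the boxes; origin under its centre
- flask: steel flask, 76 mm in diameter, 220 mm high, standing to the left of the left box; origin under its centre
- jar: clear jar with a steel lid, 68 mm in diameter, 85 mm high, to the right of the right box; origin under its centre
- hammer: hammer lying on the right side of the bench; origin at the underside near its middle
- wrench: open-ended wrench lying on the left side of the bench; origin at the underside near its middle

How it is judged:
On the way:
1. the lid of the box with the spare cartridge before it is past its balance point (1.10 rad or more) (((world y of spare above 0 m and value of joint lid_left above 1.1 rad) or (world y of spare below 0 m and value of joint lid_right above 1.1 rad))), for 0.2 s.
At the end, for the whole second after the job is handed in: The lid of the box with the spare cartridge before it is held by the fingers (contact over 0.1 N) at 0.80 to 1.01 rad, moving slower than 0.15 rad/s; the other lid is shut (under 0.05 rad); every loose thing is within 30 mm of where it started (((world y of spare above 0 m and value of joint lid_left between 0.8 and 1.01 rad and velocity of joint lid_left between -0.15 and 0.15 rad/s and contact force between the fingers and box_left above 0.1 N and value of joint lid_right below 0.05 rad) or (world y of spare below 0 m and value of joint lid_right between 0.8 and 1.01 rad and velocity of joint lid_right between -0.15 and 0.15 rad/s and contact force between the fingers and box_right above 0.1 N and value of joint lid_left below 0.05 rad)) and distance of each of spare, driver, tape, flask, jar, hammer, wrench from where it was at the start of the episode below 0.03 m); the arm keeps its last pose, push and grip.
It fails at once if the other box's lid is lifted (over 0.15 rad) ((world y of spare above 0 m and value of joint lid_right above 0.15 rad) or (world y of spare below 0 m and value of joint lid_left above 0.15 rad)).
It fails at once if a lid flies open or drops (faster than 2.5 rad/s) (velocity of joint any of lid_left, lid_right above 2.5 rad/s or velocity of joint any of lid_left, lid_right below -2.5 rad/s).
It fails at once if a loose thing is shifted by more than 30 mm (distance of any of spare, driver, tape, flask, jar, hammer, wrench from where it was at the start of the episode above 0.03 m).
It also fails if it takes over 48 s, if anything falls off the work surface, if the arm or the gripper's body presses on something with over 40 N, if the wrist force passes 120 N, or if a joint passes its speed limit or range.

## Working session

There is one attempt and no reset: what is moved stays moved. The work goes in short steps, Python scripts to look and compute and a shell command to move; the robot and the scene stay as the last step left them, time stands still between calls to the robot, and variables do not carry over. Pictures are saved under pics/ and viewed, at most 10 in all, crops included, and the job is handed in when it is done.

```bash
ls; mkdir -p pics
python3 - <<'E'
from station import manip, imaging, job
import cv2,numpy as np
print(manip.read_state(), manip.tcp_to_grasp)
for n in ("top","side"):
    p,d=imaging.capture(n); print(n,imaging.camera_params(n))
    cv2.imwrite(f"pics/{n}0.png",p[:,:,::-1]); np.save(f"pics/{n}0.npy",d)
E
```

```text
pics
{'t': 0.0, 'joint_pos': array([-1.29159630e+00,  3.51218899e-01,  1.65242930e+00,  1.14546361e-05,
        1.13909468e+00, -8.45647697e-02]), 'joint_velocities': array([-6.13252004e-05,  2.00884958e-04, -6.81731291e-04,  3.55353371e-04,
       -9.05738422e-04,  4.14896770e-04]), 'joint_torque': array([ 1.26285486e-03, -4.97327864e+01, -2.85250407e+01,  6.99975807e-02,
        2.57525226e-02, -1.16996989e-04]), 'eef_pos': array([ 0.19563649, -0.51365974,  0.21810894]), 'tcp_rot': array([ 9.83505216e-01,  1.80878852e-01, -5.07044728e-05, -5.72897298e-04]), 'force': array([0.34850292, 0.24908761, 1.40020816]), 'torque': array([-0.0282268 ,  0.00031144,  0.0229207 ]), 'grip_force': 0.0, 'opening': 1.0019504088752278} -0.0188
top {'vertical_fov': 46.35623149254295, 'cx': 322.4056080043861, 'cy': 200.94214675348408, 'position': array([ 0.18623203, -0.02700915,  1.67306081]), 'attitude': array([-0.68900185,  0.71694851, -0.07680896,  0.07322345])}
side {'vertical_fov': 46.33486371085745, 'cx': 317.96259682980883, 'cy': 195.86339121090782, 'position': array([0.26358193, 0.9390385 , 1.17285896]), 'attitude': array([-0.13049255,  0.92444716, -0.35409511,  0.05464244])}
```

View pics/top0.png

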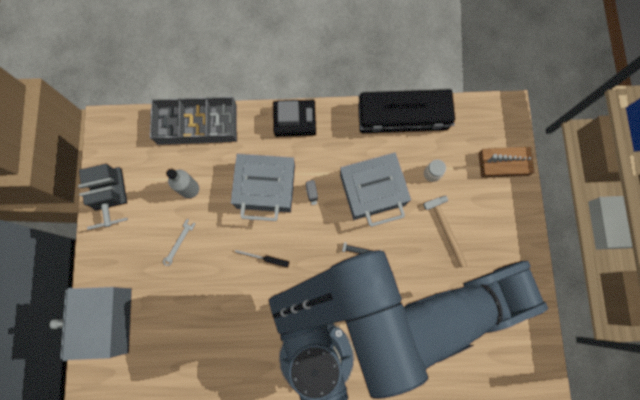

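View pics/side0.png

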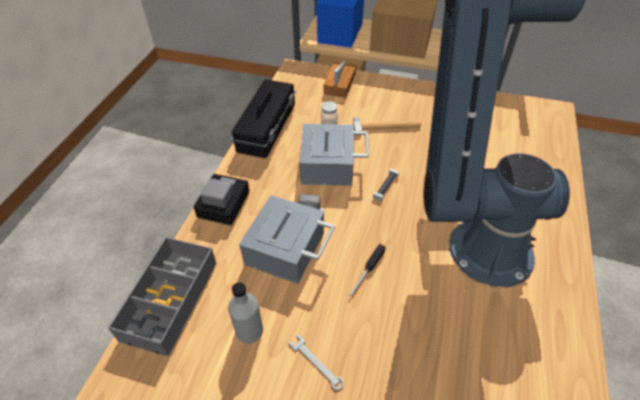

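The top picture shows the driver at (265,258) before the left box. The spare, at (355,248) and partly hidden by the arm, is before the right box at (375,187), whose handle bar is at about (386,217). The side view confirms it, with the spare at (387,185), so the target is the right box.

```bash
cat > h.py <<'E'
import numpy as np, cv2
from scipy.spatial.transform import Rotation as R
from station import manip, imaging, job
def cloud(d,c,T=None):
    f=d.shape[0]/2/np.tan(np.radians(c["vertical_fov"])/2)
    v,u=np.mgrid[:d.shape[0],:d.shape[1]]
    P=np.dstack([(u-c["cx"])*d/f,(v-c["cy"])*d/f,d])
    if T is None: return P@R.from_quat(c["attitude"]).as_matrix().T+c["position"]
    return P@T[:3,:3].T+T[:3,3]
def wristT(s):
    T=np.eye(4);T[:3,:3]=R.from_quat(s["tcp_rot"]).as_matrix();T[:3,3]=s["eef_pos"]
    return T@imaging.camera_params("wrist")["mount"]
E
python3 - <<'E'
from h import *
for n in ("top","side"):
    d=np.load(f"pics/{n}0.npy"); W=cloud(d,imaging.camera_params(n))
    ok=d>0
    x,y,z=W[...,0],W[...,1],W[...,2]
    def sel(x0,x1,y0,y1,z0,z1): 
        m=ok&(x>x0)&(x<x1)&(y>y0)&(y<y1)&(z>z0)&(z<z1); return W[m]
    t=sel(.3,.9,-.1,.1,-.03,.03); print(n,"bench z",np.median(t[:,2]))
    m=(ok&(x>.35)&(x<.9)&(y>-.4)&(y<-.03)&(z>.085)&(z<.125)).astype(np.uint8)
    k,l,st,_=cv2.connectedComponentsWithStats(m)
    for i in range(1,k):
        if st[i,4]>60:
            q=W[l==i]; print(st[i],q.mean(0),cv2.minAreaRect((q[:,:2]*1000).astype(np.float32)))
    if n=="top":
        for (u,v) in [(368,222),(386,217),(403,216),(386,219),(355,248),(378,183),(360,190)]: print(u,v,W[v,u])
    else:
        for (u,v) in [(387,185),(366,145),(327,150)]: print(u,v,W[v,u])
E
```

```text
top bench z 0.0017016665708017298
[ 359   95   62   34 1618] [ 0.84103806 -0.28918948  0.10975344] ((845.1151733398438, -295.156005859375), (110.04068756103516, 210.8115692138672), 0.7627241611480713)
[ 340  152   71   74 3221] [ 0.57107356 -0.22797877  0.10838573] ((557.2314453125, -232.54190063476562), (233.04039001464844, 203.94993591308594), 13.499942779541016)
368 222 [ 0.46269047 -0.20520845 -0.00161219]
386 217 [ 0.47882628 -0.27208498 -0.00345438]
403 216 [ 0.460451   -0.31378433  0.10844285]
386 219 [ 0.45282103 -0.25560868  0.1060152 ]
355 248 [ 0.3672606  -0.15089711  0.02452108]
378 183 [ 0.57927988 -0.23617411  0.10922659]
360 190 [ 0.55577019 -0.17218452  0.11407705]
side bench z 0.0003239093082374467
[ 237   97   47   46 1240] [ 0.84224069 -0.27583181  0.10676767] ((845.6104736328125, -290.8451232910156), (108.27351379394531, 217.5045928955078), 0.06033597141504288)
[ 299  123   70   46 2483] [ 0.56991763 -0.21377878  0.10610155] ((558.036376953125, -231.1415557861328), (231.26651000976562, 211.65304565429688), 14.649578094482422)
387 185 [ 0.35274371 -0.1660766   0.01935008]
366 145 [ 0.44975999 -0.25153177  0.10291051]
327 150 [ 0.56965449 -0.18622651  0.10768146]
```

```bash
cat >> h.py <<'E'
def delta(p,yawx):
    "shift (mm, tool axes) and turn vector from present pose to p, pointing down, tool x at yawx (world)"
    s=manip.read_state(); A=R.from_quat(s["tcp_rot"]); B=R.from_euler("z",yawx)*R.from_euler("x",np.pi)
    print("t",round(s["t"],2),"shift",(A.inv().apply(np.array(p)-s["eef_pos"])*1000).round(1),"turn",(A.inv()*B).as_rotvec().round(3))
E
python3 -c "
from h import *
delta([.45,-.257,.20],np.radians(103.8)); print(imaging.camera_params('wrist')['mount'].round(3))"
```

```text
t 0.1 shift [ 329.1 -149.4   18.4] turn [-1.000e-03 -1.000e-03 -1.448e+00]
[[-0.    -0.967 -0.256  0.069]
 [ 1.    -0.    -0.001  0.   ]
 [ 0.001 -0.256  0.967 -0.166]
 [ 0.     0.     0.     1.   ]]
```

```bash
python3 -m handwheel '[[45,-20,0,0,0,-0.18],[90,-41,0,0,0,-0.36],[135,-61,0,0,0,-0.54],[180,-82,0,0,0,-0.72],[225,-102,0,0,0,-0.9]]' 0.36 15; python3 -c "
from h import *
delta([.45,-.257,.20],np.radians(103.8))"
```

```text
t: 0.72
eef_pos: [0.3705, -0.3372, 0.2185]
tcp_rot: [0.805, 0.593, -0.0, -0.0]
force: [0.3, -0.4, -0.2]
opening: 0.516
grip_force: 0.0
t 0.72 shift [100.2  52.1  18.5] turn [-0.    -0.    -0.542]
```

```bash
python3 -m handwheel '[[30,15,0,0,0,-0.18],[65,34,0,0,0,-0.36],[100,52,0,0,0,-0.542],[100,52,0,0,0,-0.542]]'
python3 - <<'E'
from h import *
s=manip.read_state(); p,d=imaging.capture("wrist"); cv2.imwrite("pics/w1.png",p[:,:,::-1])
W=cloud(d,None,wristT(s)); np.save("pics/w1.npy",W)
q=W[(d>0)&(abs(W[...,2]-.106)<.02)]
# box frame
a=np.radians(13.8); ex=np.array([np.cos(a),np.sin(a)]); ey=np.array([-ex[1],ex[0]])
r=(q[:,:2]-[.451,-.257]); b=r@ex; c=r@ey
m=(abs(b)<.02)&(abs(c)<.045); print(m.sum(), "bar mean",q[m].mean(0),"zmax",np.percentile(q[m][:,2],95),"b",np.percentile(b[m],[2,50,98]))
m=(abs(b)<.03)&(abs(c)<.09); print("c range",np.percentile(c[m],[1,99]))
k=np.polyfit(c[m&(abs(b)<.02)&(abs(c)<.045)],b[m&(abs(b)<.02)&(abs(c)<.045)],1); print("slope",k)
g=(b>.03)&(b<.1); print("lid edge b",np.percentile(b[g],2),"lid c",np.percentile(c[g],[1,99]),"z",np.median(q[g][:,2]))
E
```

```text
t: 1.23
eef_pos: [0.4505, -0.2574, 0.2183]
tcp_rot: [0.618, 0.786, 0.0, -0.0]
force: [-0.7, -0.4, -0.4]
opening: 0.358
grip_force: 0.0Traceback (most recent call last):
  File "<stdin>", line 3, in <module>
  File "h.py", line 5, in cloud
    f=d.shape[0]/2/np.tan(np.radians(c["vertical_fov"])/2)
                                     ~^^^^^^^^^^^^^^^^
TypeError: 'NoneType' object is not subscriptable
```

View pics/w1.png

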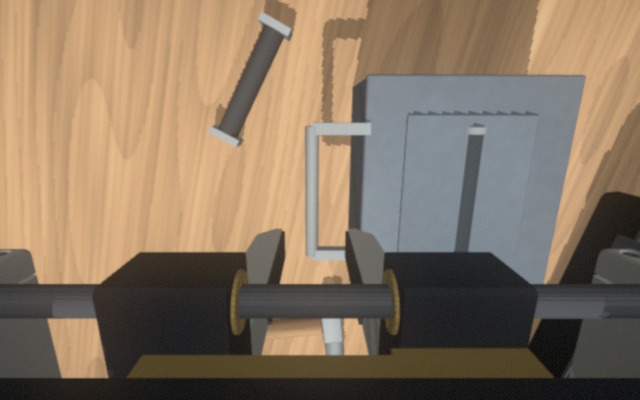

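The wrist view shows the right box's bar from (311,130) to (311,255), with the spare lying to its left at (250,80), so the box is the right one. I'll fix the call and measure the bar.

Run:
```python
from h import *
s=manip.read_state(); p,d=imaging.capture("wrist")
W=cloud(d,imaging.camera_params("wrist"),wristT(s))
v,u=np.mgrid[:400,:640]
q=W[(d>0)&(abs(W[...,2]-.106)<.02)&(v<225)]
a=np.radians(13.8); ex=np.array([np.cos(a),np.sin(a)]); ey=np.array([-ex[1],ex[0]])
r=(q[:,:2]-[.451,-.257]); b=r@ex; c=r@ey
m=(abs(b)<.02)&(c<.045)&(c>-.045); print(m.sum(),"bar mean",q[m].mean(0),"zmax",np.percentile(q[m][:,2],95),"b",np.percentile(b[m],[2,50,98]),"fit",np.polyfit(c[m],b[m],1))
m=abs(b)<.035; print("c range",np.percentile(c[m],[1,99]))
g=(b>.032)&(b<.1); print("lid edge b",np.percentile(b[g],2),"lid c",np.percentile(c[g],[1,99]),"z",np.median(q[g][:,2]))
for (uu,vv) in [(311,140),(311,180),(311,220),(311,250),(361,180),(340,128),(330,254)]: 
    w=W[vv,uu]; rr=w[:2]-[.451,-.257]; print(uu,vv,w.round(4),"b,c",(rr@ex).round(4),(rr@ey).round(4))
e=g&(c>-.02)&(c<.09); cc=c[e];bb=b[e]
bins=np.arange(-.02,.09,.01); ed=[np.percentile(bb[(cc>=t)&(cc<t+.01)],1) for t in bins]; print("edge fit",np.polyfit(bins+.005,ed,1))
```

```text
1108 bar mean [ 0.44449432 -0.24918351  0.10738768] zmax 0.1095271071761016 b [-0.01031708 -0.00432485  0.00118753] fit [-0.0026897 -0.0044288]
c range [-0.02795468  0.06172659]
lid edge b 0.04043031456939879 lid c [-0.02865009  0.09949916] z 0.10631119057552813
311 140 [ 0.4343 -0.2127  0.109 ] b,c -0.0056 0.047
311 180 [ 0.4423 -0.2466  0.1084] b,c -0.0059 0.0122
311 220 [ 0.4508 -0.2824  0.109 ] b,c -0.0062 -0.0246
311 250 [ 0.4577 -0.3112  0.1084] b,c -0.0065 -0.0543
361 180 [ 0.4882 -0.2391  0.0917] b,c 0.0404 0.0085
340 128 [ 0.4558 -0.1973  0.1088] b,c 0.0189 0.0568
330 254 [ 0.4758 -0.3109  0.1087] b,c 0.0112 -0.0582
edge fit [-0.02258969  0.04016918]
```

```bash
python3 -c "
from h import *
delta([.4466,-.2581,.084],np.radians(103.8)); print(manip.read_state()['force'],manip.read_state()['opening'])"
```

```text
t 1.32 shift [  1.4  -2.3 134.4] turn [-0.001 -0.    -0.007]
[0.09415412 0.53160129 0.21672543] 0.3597944782412991
```

```bash
python3 -m handwheel '[[1,-2,35,0,0,0],[1,-2,70,0,0,0],[1,-2,100,0,0,0],[1,-2,120,0,0,0],[1,-2,134,0,0,0]]' && python3 -m handwheel '[[0,0,0,0,0,0],[0,0,0,0,0,0],[0,0,0,0,0,0],[0,0,0,0,0,0]]' 0 15
```

```text
t: 1.95
eef_pos: [0.4465, -0.2591, 0.0837]
tcp_rot: [0.62, 0.784, -0.0, -0.0]
force: [0.5, -0.5, -0.3]
opening: 0.361
grip_force: 0.0
t: 2.45
eef_pos: [0.4481, -0.2588, 0.0853]
tcp_rot: [0.619, 0.785, 0.0, 0.001]
force: [3.8, -0.1, 0.6]
opening: 0.125
grip_force: 15.0
```

```bash
python3 -m handwheel '[[0,2,-13.5,0,0,0],[0,3,-27,0,0,0],[0,5,-40,0,0,0],[0,8,-53.5,0,0,0],[0,11.5,-66.5,0,0,0]]'
python3 - <<'E'
import numpy as np
for t0 in (.3,.6,.9):
    t=t0+np.arange(1,6)*.06; print(np.c_[t,225*(np.cos(t0)-np.cos(t)),-225*(np.sin(t)-np.sin(t0))].round(1))
E
```

```text
t: 3.08
eef_pos: [0.4572, -0.2564, 0.1516]
tcp_rot: [0.619, 0.785, -0.001, -0.001]
force: [-4.1, -5.4, -0.5]
opening: 0.121
grip_force: 15.0
[[  0.4   4.4 -12.8]
 [  0.4   9.5 -25.3]
 [  0.5  15.4 -37.4]
 [  0.5  22.  -49.2]
 [  0.6  29.3 -60.6]]
[[  0.7   8.  -10.9]
 [  0.7  16.5 -21.3]
 [  0.8  25.7 -31.2]
 [  0.8  35.5 -40.5]
 [  0.9  45.8 -49.2]]
[[  1.   10.8  -8.1]
 [  1.   22.1 -15.5]
 [  1.1  33.8 -22.2]
 [  1.1  45.9 -28.2]
 [  1.2  58.3 -33.5]]
```

```bash
python3 -m handwheel '[[0,4.5,-13,0,0,0],[0,9.5,-25.5,0,0,0],[0,15.5,-37.5,0,0,0],[0,22,-49,0,0,0],[0,29.5,-60.5,0,0,0]]';python3 -m handwheel '[[0,8,-11,0,0,0],[0,16.5,-21.5,0,0,0],[0,25.5,-31,0,0,0],[0,35.5,-40.5,0,0,0],[0,46,-49,0,0,0]]'
```

```text
t: 3.7
eef_pos: [0.4842, -0.25, 0.2124]
tcp_rot: [0.619, 0.785, -0.003, -0.002]
force: [-20.4, -6.8, 11.2]
opening: 0.124
grip_force: 15.0
t: 4.32
eef_pos: [0.5299, -0.2396, 0.2635]
tcp_rot: [0.62, 0.785, -0.002, -0.0]
force: [-17.2, -3.9, 20.8]
opening: 0.121
grip_force: 15.0
```

```bash
python3 -m handwheel '[[0,-1.5,-2,0,0,0],[0,-2,-3,0,0,0],[0,-2,-3,0,0,0]]'
cat >> h.py <<'E'
def lid(save=None):
    "lid angle from side/top depth: plane fit of points of right lid"
    ex=np.array([np.cos(np.radians(13.8)),np.sin(np.radians(13.8))]); ey=np.array([-ex[1],ex[0]]); H=np.array([.6665,-.2045])
    for n in ("side","top"):
        p,d=imaging.capture(n); W=cloud(d,imaging.camera_params(n))[d>0]
        if save: cv2.imwrite(f"pics/{n}{save}.png",p[:,:,::-1])
        b=(W[:,:2]-H)@ex; c=(W[:,:2]-H)@ey; h=W[:,2]-.103
        t=np.arctan2(h,-b); r=np.hypot(h,b); m=(abs(c)<.1)&(r>.06)&(r<.17)&(t>.3)&(t<1.7)
        print(n,m.sum(),"lid angle med",np.percentile(t[m],[10,50,90]).round(3) if m.any() else None)
    s=manip.read_state(); b=(s["eef_pos"][:2]-H)@ex; h=s["eef_pos"][2]+.0188-.103
    print("t",s["t"],"TCP angle",np.arctan2(h,-b).round(3),"radius",np.hypot(b,h).round(4),"F",s["force"].round(1),"rot",s["tcp_rot"].round(4))
E
python3 -c "
from h import *
lid('1')"
```

```text
t: 4.7
eef_pos: [0.53, -0.2395, 0.2637]
tcp_rot: [0.619, 0.785, -0.0, 0.001]
force: [2.3, -5.2, -1.1]
opening: 0.121
grip_force: 15.0
side 795 lid angle med [0.924 0.955 1.003]
top 289 lid angle med [0.93  0.965 1.02 ]
t 4.8 TCP angle 0.905 radius 0.2282 F [ 1.6 -5.7 -0.1] rot [ 6.194e-01  7.850e-01 -5.000e-04  7.000e-04]
```

View pics/side1.png

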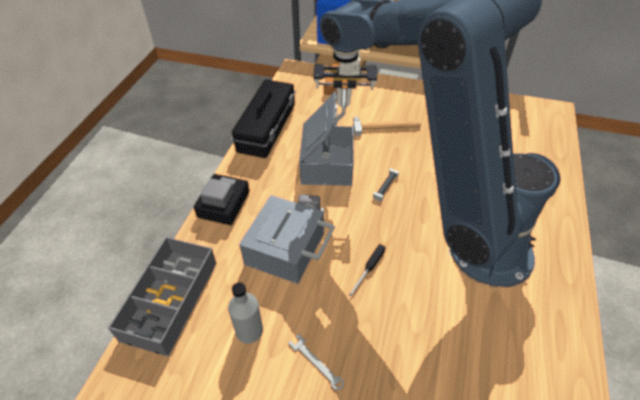

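The side view shows the right lid raised at about (320,125) in the gripper, with the other lid shut and the loose things untouched. The angle is about 0.92, so next I go past balance.

```bash
python3 -m handwheel '[[0,11,-8,0,0,0],[0,22.5,-15,0,0,0],[0,34,-21.5,0,0,0],[0,46.5,-27.5,0,0,0],[0,55,-30.5,0,0,0]]'; python3 -m handwheel '[[0,0,0,0,0,0],[0,0,0,0,0,0],[0,0,0,0,0,0]]'; python3 -c "
from h import *
lid()"
```

```text
t: 5.42
eef_pos: [0.5838, -0.2264, 0.2952]
tcp_rot: [0.619, 0.785, -0.0, 0.001]
force: [-3.0, -4.5, 9.6]
opening: 0.123
grip_force: 15.0
t: 5.8
eef_pos: [0.5835, -0.2265, 0.295]
tcp_rot: [0.619, 0.785, -0.0, 0.001]
force: [-1.4, -4.7, 6.4]
opening: 0.123
grip_force: 15.0
side 431 lid angle med [1.212 1.242 1.29 ]
top 54 lid angle med [1.215 1.238 1.285]
t 5.9 TCP angle 1.184 radius 0.2276 F [-1.6 -5.   7.6] rot [ 6.194e-01  7.851e-01 -3.000e-04  8.000e-04]
```

```bash
python3 -m handwheel '[[0,-12.5,5.5,0,0,0],[0,-24.5,11.5,0,0,0],[0,-36,18,0,0,0],[0,-47.5,25.5,0,0,0],[0,-56.5,32,0,0,0]]'; python3 -m handwheel '[[0,0,0,0,0,0],[0,0,0,0,0,0],[0,0,0,0,0,0],[0,0,0,0,0,0]]'; python3 -c "
from h import *
lid('2')"
```

```text
t: 6.52
eef_pos: [0.5279, -0.2391, 0.2612]
tcp_rot: [0.619, 0.785, 0.0, -0.0]
force: [4.9, -3.8, -5.5]
opening: 0.124
grip_force: 15.0
t: 7.02
eef_pos: [0.5282, -0.239, 0.2615]
tcp_rot: [0.619, 0.785, -0.0, -0.0]
force: [2.9, -4.2, -2.4]
opening: 0.123
grip_force: 15.0
side 804 lid angle med [0.913 0.946 0.996]
top 296 lid angle med [0.922 0.955 1.015]
t 7.125 TCP angle 0.894 radius 0.2275 F [ 2.3 -3.9 -2.6] rot [ 6.194e-01  7.851e-01 -0.000e+00 -3.000e-04]
```

View pics/side2.png

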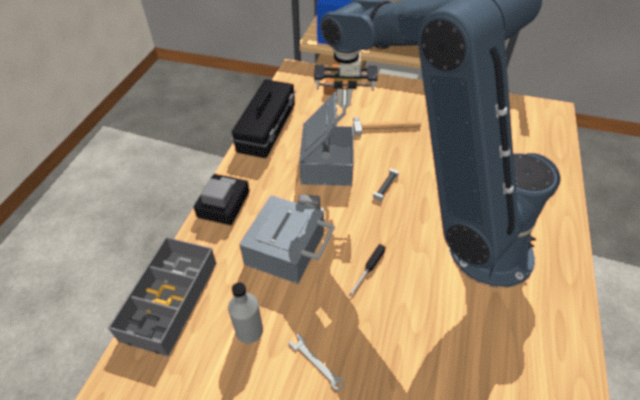

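The right lid is held still at about 0.91 rad, at (320,125). The left lid is shut, and the spare at (387,185), the driver and the rest have not moved.

```bash
python3 -c "
from station import job
print(job.sign_off())"
```

```text
the job is handed in; nothing more can be done
None
```

I raised the right box's lid (the one with the spare spring before it) to about 1.20 rad, eased it back to about 0.91 rad, and handed in with it still gripped there; the left lid stayed shut and nothing else moved in the pictures.

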